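Gauge a drilled blind bore and sort the foot block

TASK

Check how deep the aluminium foot block is drilled: lift the green depth gauge off its wooden rest, stand it squarely on top of the block with its rod over the bore, and push the black knob down until the rod bottoms in the bore. If the rod's red band has begun to sink into the green tower, the bore is deep enough and the block belongs in the blue tray; if bare steel rod still shows below the band, it must be redrilled and belongs in the orange tray (right at the edge either will do). Stand the gauge back upright on its rest, with the rod down in the rest's well and left where it stopped, set the block bore-up in the right tray, drop neither of them, and leave everything else alone.

Things in the scene. Friction and masses are not known exactly. Their poses are not given: they have to be found in the camera images.
- block: loose aluminium foot block, 56 x 56 x 46 mm (x, y, z), about 0.4 kg, standing on the bench; origin at the centre of its underside, z up. A single blind bore, 19 mm wide, opens in the centre of its top. The depth of the bore differs from run to run, anywhere from 8 to 22 mm, and cannot be seen from outside.
- block_center (a point): centre of the block, half-way up, 23 mm above its underside; axes of the block (grip it across either pair of flat sides, 56 mm)
- block_bore (a point): centre of the bore's mouth, in the plane of the block's top face, 46 mm above its underside
- gauge: loose green depth gauge, 0.34 kg in all, standing on the wooden rest: foot 70 x 26 x 12 mm (x, y, z), on it a tower 22 x 26 mm (x, y) up to 64 mm above the underside. Through its axis runs an 8 mm steel rod with a black knob on top. Origin at the centre of its underside, z up. The foot must rest flat on the block's top.
- gauge_grip (a point): point inside the tower on the gauge's axis, 54 mm above its underside (10 mm below the tower's top), where to grip it: 26 mm across along its y, faces flush with the foot. The knob's top stands 42 mm above this point while the rod is fully up. Axes of the gauge.
- gauge_foot (a point): centre of the gauge's underside, where the rod comes out; axes of the gauge
- plunger (a joint): how far the rod is pushed down, m (0 to 0.003 at the start): 0 fully up (tip 1 mm inside the foot), 0.025 fully down (knob on tower). About 3 N of friction holds it. Bottomed, it reads the bore's depth plus 1 mm. The red band, 9 mm long, is just below the knob; its lower edge meets the tower's top at 0.016: more is deep enough, less too shallow, 0.0145-0.0175 either.
- plunger_knob (a point): centre of the knob's flat top; knob 20 mm wide, 7 mm high, 96 mm above the gauge's underside with the rod fully up. Press it straight down from above, with about 8 to 20 N once bottomed.
- gauge_rest_hole0 (a point): centre of the mouth of the well in the gauge's rest: fixed wooden block 120 x 100 x 32 mm, lying left or right; the well, 31 mm wide and 28 mm deep, opens in the middle of its flat top, 32 mm above the bench. The gauge stands over it at the start; the lowered rod needs this well when the gauge is put back. Axes of the rest.
- blue_tray_in (a point): centre of the inner floor of the blue tray (deep enough): fixed open tray, outside 140 x 140 mm, rim 25 mm above the bench, walls 4 mm, floor 4 mm thick; may lie left or right
- orange_tray_in (a point): centre of the inner floor of the orange tray (to be redrilled); same tray in orange, on the other side
- screw_box: bystander: loose grey box of screws, 120 x 100 x 35 mm, origin under its centre
- dowel: bystander: loose aluminium dowel, 16 mm thick, 80 mm long, lying on the bench between robot and block; origin under its middle
- tape: bystander: yellow roll of tape, 90 mm wide, 25 mm high, beyond the block
- screwdriver: bystander: screwdriver with red handle, beyond the block
- spray: bystander: green spray bottle, 60 mm wide, 170 mm high, far to the left
- profile: bystander: aluminium bar, 200 x 30 x 30 mm, far to the right
- squeegee: bystander: green squeegee, 100 mm wide, 12 mm high, on the right
There are look-alikes about, which are no part of the job. Of the things that look like the part that bears blue_tray_in, take the one that is farthest from the robot's base at the start.

How it is judged (in metres and radians):
On the way, in this order (a step that is already met when the one before it is completed fails the run):
1. the gauge stands flat on the block, its rod over the bore (within 6 mm) (horizontal distance between gauge_foot and block_bore below 0.006 m and z of gauge_foot in the frame of block_bore between -0.003 and 0.003 m and angle between gauge_foot's own z axis and vertical below 0.06 rad), for 0.2 s.
2. with the gauge so standing, the rod is pushed to the bottom of the bore, pressing on it with over 3 N (all of step 1 and value of joint plunger above 0.006 m and contact force between plunger_c0 and block above 3 N), for 0.05 s.
At the end, for the whole second after the job is handed in: Gauge upright (0.06 rad) with its foot's centre on the cork mat, rod left at its reading; block upright, bore up (0.08 rad), on the floor of the blue tray if the rod reads over 16 mm, the orange tray if under (14.5 to 17.5 mm: either); both at rest (((value of joint plunger above 0.0145 m and horizontal distance between block_center and blue_tray_in below 0.055 m and z of block_center in the frame of blue_tray_in below 0.027 m and angle between block_center's own z axis and vertical below 0.08 rad) or (value of joint plunger between 0.006 and 0.0175 m and horizontal distance between block_center and orange_tray_in below 0.055 m and z of block_center in the frame of orange_tray_in below 0.027 m and angle between block_center's own z axis and vertical below 0.08 rad)) and horizontal distance between gauge_foot and gauge_rest_hole0 below 0.011 m and z of gauge_foot in the frame of gauge_rest_hole0 below 0.003 m and angle between gauge_foot's own z axis and vertical below 0.06 rad and linear speed of each of block, gauge below 0.02 m/s); the robot touches nothing.
It fails at once if the block is dropped or thrown (falling freely at over 0.6 m/s, as from more than about 20 mm) (linear speed of block above 0.6 m/s and contact force between each of the arm, the fingers and block below 0.05 N).
It fails at once if the gauge is dropped or thrown (falling freely at over 0.6 m/s, as from more than about 20 mm) (linear speed of gauge above 0.6 m/s and contact force between each of the arm, the fingers and gauge below 0.05 N).
It fails at once if a bystander is moved by more than 25 mm (distance of any of screw_box, dowel, tape, screwdriver, spray, profile, squeegee from where it was at the start of the episode above 0.025 m).
It also fails if it takes over 67 s, if anything falls off the work surface, if the arm or the gripper's body presses on something with over 40 N, if the wrist force passes 120 N, or if a joint passes its speed limit or range.

ROBOT

A 6-joint arm with a two-finger parallel gripper is mounted at the origin on the work surface. World frame = base frame: x ahead of the robot, y to its left, z up, the work surface at z = 0. Lengths are in mm, angles in rad, forces in N, time in s.
With the tool pointing down it reaches from about 300 to 775 mm from the base axis. Payload 14.6 kg.
Tool frame: the origin (TCP) lies on the centre line of the jaws, within the pads' length; the fingertips stand 19 mm ahead of it and the grasp point (between the pads) is the TCP (bot.tip_reach is the distance from the TCP to the fingertips, in mm); z points along the fingers, y is the line along which they close (so a half turn about z gives the same grasp; the last joint's range is limited). The gripper opens to 85 mm and grips with 20 to 120 N. Pads are 22 mm wide; open, the fingers measure 114 mm over their backs; the gripper's body (76 mm by 85 mm) begins 54 mm behind the grasp point. The pads swing forward as they close: fully open they stand 13 mm farther back than shut.
Start: joints at [1.12, 0.3, 1.521, -0, 1.321, -0.067], TCP at [205.942, 509.978, 250.281] pointing down, gripper open.
Joint ranges: [-3.03, 3.03], [-0.79, 2.21], [0.23, 2.52], [-1.04, 4.18], [0, 3.07], [-2.55, 2.55]. Speed limits (rad/s): [2.22, 2.22, 2.57, 3.14, 3.14, 3.14].

INTERFACE

Orientations are given as a unit quaternion [w, x, y, z].
In Python, from rig import bot gives the robot as it stands. Calls block until the motion is done:
- bot.move_to(position, orientation): joint-space move of the TCP to a pose.
- bot.servo_line(position, attitude=None, speed=150, until_force=None): straight line of the TCP; attitude=None keeps the orientation; speed is the mean speed in mm/s. With until_force (N) it stops when the force on the tool has changed by that much, and returns True; else False.
- bot.move_joints(angles): joint-space move.
- bot.move_gripper(opening, grip_force=None): finger opening in mm; grip_force is the grip in N (None keeps the last); returns when the fingers have stopped.
- bot.dwell(seconds).
- bot.ik(position, orientation): joint angles nearest the present ones, or None.
- bot.read_state(): the state.
- bot.read_camera(name): name is "scene" or "top" or "wrist"; returns a dict with "image" (400x640x3 uint8, blue, green, red), "depth" (400x640 float32, mm along the optical axis (not along the pixel's ray), 0 where there is no reading), "fovy" (degrees; the focal length in pixels is half the picture's height over the tangent of half this angle, whatever the lens; pixels are square), "cx", "cy" (the principal point, pixels), "eye" and "attitude" of the camera in the world; the wrist camera has in their place "mount" (4x4, takes a point from camera to tool coordinates, whose origin is the TCP and whose axes are the flange's). Camera axes: x right, y down, z forward; pixel columns grow to the right and rows downward; lengths in mm; the calibration is good to about 2 mm. The wrist camera is an equidistant fisheye: a pixel r from the principal point sees the ray r / f radians off the axis. A picture is of the moment at which its call begins: read the wrist's pose just before it.
A pose or a line that the arm cannot do raises bot.MotionError and nothing moves.
- bot.finish_job(): hands the job in; it is judged then, once.
The state is a dict: "clock": time; "joint_positions": joint angles; "qvel": joint speeds; "effort": joint torques, N m; "ee_pos": TCP position; "tool_rot": TCP orientation; "ft_force": force on the tool from outside, world axes, zero at the start; "moment": the same for the moment, N m; "grip_width": finger opening in mm; "grip_force": force on a finger pad.
Only numpy, scipy, OpenCV 4.12 (cv2) and the standard library are available. Lean on these libraries where they do the work, as an engineer would, in place of code of your own. Each camera call takes 0.05 s, during which the arm holds its last target. There are 200 camera calls.

## Working session

There is one attempt and no reset: what is moved stays moved. The work goes in short steps, each a Python script; the robot and the scene stay as the last script left them, time stands still between calls to the robot, and variables do not carry over. Pictures are saved under pics/ and viewed, at most 10 in all, crops included, and the job is handed in when it is done.

```bash
mkdir -p pics
cat > h.py <<'E'
import numpy as np, cv2
from rig import bot
from scipy.spatial.transform import Rotation as R
def q2R(q): q=np.array(q,float); return R.from_quat([q[1],q[2],q[3],q[0]]).as_matrix() if q.size==4 else q
def cloud(c):
    h,w=c['depth'].shape; f=h/2/np.tan(np.radians(c['fovy'])/2)
    v,u=np.mgrid[:h,:w]; d=c['depth']
    P=np.stack([(u-c['cx'])/f*d,(v-c['cy'])/f*d,d],-1)
    return P@q2R(c['attitude']).T+np.array(c['eye'])
def down(yaw): # tool y axis at angle yaw+90 ; tool x at yaw
    r=R.from_euler('z',yaw)*R.from_euler('x',np.pi); q=r.as_quat(); return [q[3],q[0],q[1],q[2]]
E
python3 - <<'E'
from h import *
import pickle
s=bot.read_state(); print(s['clock'],s['tool_rot'],s['ft_force'])
for n in ('top','scene'):
    c=bot.read_camera(n); pickle.dump(c,open(n+'.pkl','wb')); cv2.imwrite(f'pics/{n}.png',c['image']); print(n,c['fovy'],c['eye'],c['attitude'])
E
```

```text
0.0 [-1.60767686e-04  1.90737445e-01  9.81640901e-01 -5.84948222e-04] [-0.26984768 -0.53492294  0.08298462]
top 50.10128674414509 [ 385.08425504    9.04134614 1232.97329576] [-0.04080467  0.71018376 -0.70073756  0.05422995]
scene 50.67805142217341 [1290.05088658 -268.49368684 1221.78979258] [-0.2470837   0.77590624  0.55029853 -0.1846366 ]
```

View pics/top.png

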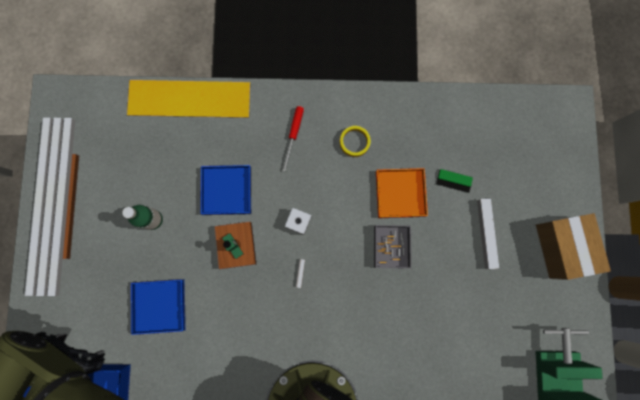

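View pics/scene.png

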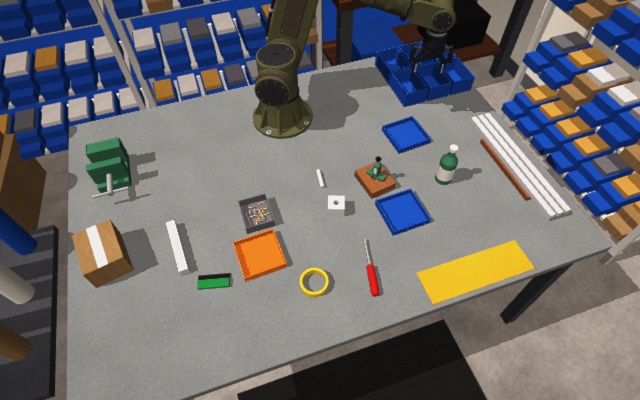

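The top view shows two blue trays, at (226,190) and (158,306); the blue bin at (110,380) isn't a tray of this kind. The base is near (315,395), so the tray at (226,190) is the farther one and fits the description. The orange tray is at (401,193), the block at (297,221), and the gauge on its rest at (233,244).

Run:
```python
from h import *
import pickle
c=pickle.load(open('top.pkl','rb')); P=cloud(c)
im=cv2.resize(c['image'][155:285,180:340],None,fx=5,fy=4.6,interpolation=cv2.INTER_CUBIC); cv2.imwrite('pics/crop.png',cv2.resize(c['image'][155:275,180:340],None,fx=5,fy=5,interpolation=cv2.INTER_CUBIC))
def rect(n,box,z0,z1):
    u0,u1,v0,v1=box; Q=P[v0:v1,u0:u1].reshape(-1,3); Q=Q[(Q[:,2]>z0)&(Q[:,2]<z1)]
    (x,y),s,a=cv2.minAreaRect(Q[:,:2].astype(np.float32)); print(n,len(Q),np.round([x,y],1),np.round(s,1),round(a,1),'zmed',np.median(Q[:,2]))
rect('bench',(300,350,330,350),-20,20)
rect('block',(280,318,202,240),35,60)
rect('rest',(208,262,217,275),24,40)
rect('gauge foot',(208,262,217,275),39,50)
rect('gauge top',(208,262,217,275),85,140)
rect('gauge tower',(208,262,217,275),60,140)
for n,b in(('blue',(195,258,158,222)),('blue2',(125,192,272,340)),('orange',(368,432,162,222))): rect(n,b,15,35)
rect('box',(365,420,220,275),20,60); rect('dowel',(285,315,252,295),6,40)
rect('spray',(115,170,195,235),40,200)
```

```text
bench 993 [183.1 -32.2] [ 52.8 137.6] 0.4 zmed 0.042767352839518935
block 376 [511.5  47.2] [56.2 56.3] 69.3 zmed 46.1321246363907
rest 1277 [442.3 222.7] [120.2 101. ] 8.5 zmed 32.18332367333437
gauge foot 155 [447.1 217.1] [106.8  79.7] 3.6 zmed 44.263482471150155
gauge top 96 [438.8 226.3] [21.1 25.8] 36.0 zmed 110.01813384304171
gauge tower 115 [438.9 226.1] [21.1 26.5] 36.0 zmed 97.41316975151608
blue 362 [601.2 257. ] [141.5 141. ] 2.3 zmed 23.73403203993223
blue2 442 [270.5 430.9] [140.4 142.2] 4.4 zmed 24.025957486241964
orange 351 [ 599.7 -249.4] [141.4 140.9] 3.0 zmed 24.03649730561233
box 273 [ 443.8 -220.5] [120.2 101.1] 0.1 zmed 33.485999146673976
dowel 165 [366.6  37.7] [ 66.7 109.3] 88.7 zmed 14.22947667752328
spray 648 [510.9 459.4] [50.8 60.1] 73.3 zmed 114.19508663530837
```

View pics/crop.png

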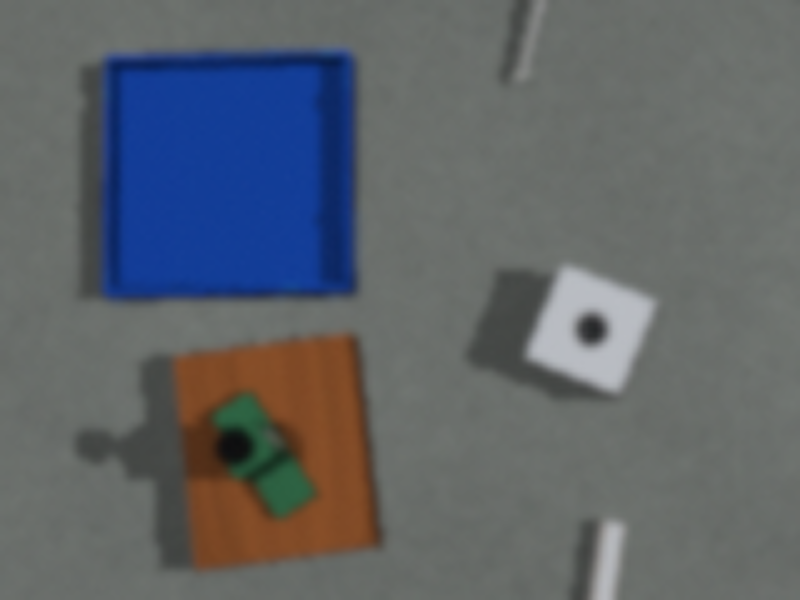

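The crop confirms it: the far blue tray spans crop (105–355, 55–298). The bore is at (592,328). The gauge knob is at (235,446), with its foot running from (238,400) to (295,505). Next I'll look closer with the wrist camera over the gauge and then the block.

```bash
cat >> h.py <<'E'
def wcloud():
    s=bot.read_state(); c=bot.read_camera('wrist'); h,w=c['depth'].shape; f=h/2/np.tan(np.radians(c['fovy'])/2)
    v,u=np.mgrid[:h,:w]; du,dv=u-c['cx'],v-c['cy']; r=np.hypot(du,dv)+1e-9; t=np.minimum(r/f,1.4); d=c['depth']; k=d*np.tan(t)/r
    P=np.stack([du*k,dv*k,d],-1); M=np.array(c['mount']); P=P@M[:3,:3].T+M[:3,3]
    P=P@q2R(s['tool_rot']).T+np.array(s['ee_pos']); P[d<=0]=np.nan
    return c['image'],P
def mrect(n,P,m):
    Q=P[m]; (x,y),s,a=cv2.minAreaRect(Q[:,:2].astype(np.float32)); print(n,len(Q),np.round([x,y],1),np.round(s,1),round(a,1),'z',np.round(np.percentile(Q[:,2],[10,50,90]),1))
E
python3 - <<'E'
from h import *
import pickle
q=down(np.radians(34))
bot.move_to([440,224,230],q); s=bot.read_state(); print(s['clock'],np.round(s['joint_positions'],2),np.round(s['ee_pos'],1))
im,P=wcloud(); pickle.dump((im,P),open('w1.pkl','wb')); cv2.imwrite('pics/w1.png',im)
I=im.astype(int); near=np.hypot(P[...,0]-440,P[...,1]-224)<60; z=P[...,2]
g=(I[...,1]>I[...,2]*1.3)&(I[...,1]>I[...,0]*1.1)
mrect('green foot',P,near&g&(z>40)&(z<49)); mrect('tower top',P,near&(z>88)&(z<102)); mrect('knob',P,near&(z>122)&(z<140)); mrect('rest',P,(np.hypot(P[...,0]-440,P[...,1]-224)<90)&(abs(z-32)<4))
E
```

```text
1.4833 [0.4  0.19 1.7  0.   1.25 1.37] [439.8 224.5 230. ]
green foot 596 [441.6 227.6] [69.2 24.2] 34.7 z [43.2 44.2 45.1]
tower top 441 [442.  227.4] [20.8 25.4] 33.5 z [94.3 95.9 96.9]
knob 504 [441.4 227.2] [19.1 19.8] 46.4 z [125.2 126.3 127.2]
rest 8212 [444. 223.] [121.2 101.4] 8.3 z [31.3 32.3 33.2]
```

View pics/w1.png

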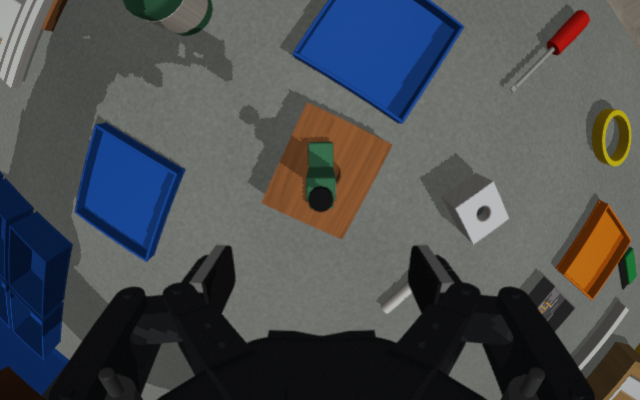

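The wrist view shows the gauge at (320,178) on the rest, with nothing around it to block the fingers. Its pose is about (441.6, 227.4), yaw 34.3°. I'll grip it and lift.

Run:
```python
from h import *
import pickle
im,P=pickle.load(open('w1.pkl','rb')); z=P[...,2]
mrect('block',P,(np.hypot(P[...,0]-511,P[...,1]-47)<50)&(abs(z-46)<4))
mrect('blue',P,(abs(P[...,0]-601)<85)&(abs(P[...,1]-257)<85)&(abs(z-24)<4))
q=down(np.radians(34.3))
bot.move_to([441.6,227.4,200],q)
print(bot.servo_line([441.6,227.4,86],speed=100,until_force=8))
bot.move_gripper(15,50)
s=bot.read_state(); print(s['clock'],s['grip_width'],s['grip_force'],s['ee_pos'],s['ft_force'])
bot.servo_line([441.6,227.4,160],speed=80)
s=bot.read_state(); print(s['clock'],s['grip_width'],s['grip_force'],s['ft_force'])
im,P=wcloud(); cv2.imwrite('pics/w2.png',im); z=P[...,2]
mrect('knob',P,(np.hypot(P[...,0]-441,P[...,1]-227)<20)&(z>190)&(z<210)) if ((np.hypot(P[...,0]-441,P[...,1]-227)<20)&(z>190)&(z<210)).any() else 0
mrect('block',P,(np.hypot(P[...,0]-511,P[...,1]-47)<50)&(abs(z-46)<4))
near=np.hypot(P[...,0]-443,P[...,1]-223)<30
print('hole', np.nanmean(P[near&(z<28)],0), (near&(z<28)).sum())
```

```text
block 1771 [513.1  47.4] [57.7 57.4] 69.1 z [45.  46.2 47.1]
blue 1471 [602.7 257. ] [141.1 140.9] 2.0 z [22.6 24.8 25.9]
False
3.65 24.83938939216472 49.34453845024109 [441.71069529 227.36474101  86.21616587] [-1.20472387 -1.62931854  2.93193247]
4.725 25.305580758230356 49.174346923828125 [-0.77315367  0.28532135 -4.06956001]
knob 1833 [443.8 228.9] [21.5 29.9] 34.8 z [195.  199.3 200.2]
block 2249 [513.   47.2] [58.2 57. ] 68.8 z [45.  46.2 47. ]
hole [451.60796544 209.81364468  22.7206718 ] 11
```

View pics/w2.png

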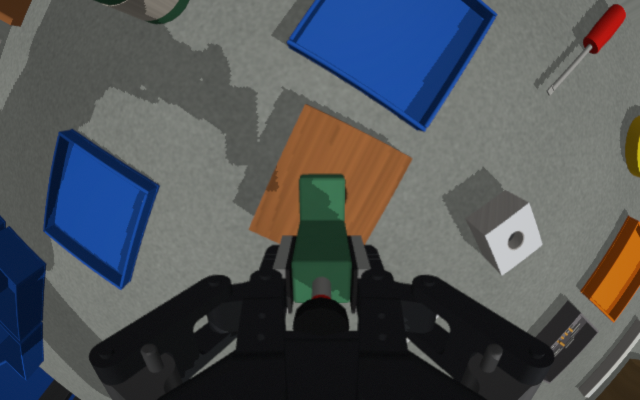

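The gauge is held square: foot at (322,200), knob at (320,318), and the bore is visible at (515,240). Now I'll carry it to the block.

Run:
```python
from h import *
q=down(np.radians(69.1)); B=[512.8,47.3]
bot.move_to([*B,150],q); bot.dwell(.2)
bot.servo_line([*B,108],speed=60)
print('contact',bot.servo_line([*B,97],speed=15,until_force=5))
s=bot.read_state(); print(s['clock'],np.round(s['ee_pos'],2),np.round(s['ft_force'],1),s['grip_width'])
bot.move_gripper(60); bot.dwell(.2)
bot.servo_line([*B,230],speed=120)
im,P=wcloud(); cv2.imwrite('pics/w3.png',im); z=P[...,2]; near=np.hypot(P[...,0]-B[0],P[...,1]-B[1])<45
I=im.astype(int); g=(I[...,1]>I[...,2]*1.3)&(I[...,1]>I[...,0]*1.1)
mrect('foot',P,near&g&(abs(z-58)<5)); mrect('tower',P,near&g&(abs(z-110)<5)); mrect('knob',P,near&(z>125))
mrect('block',P,near&(abs(z-46)<4))
print(bot.read_state()['clock'],bot.tip_reach)
```

```text
contact True
7.3083 [512.83  47.28 100.18] [-0.7 -0.5  6.1] 25.26957012018539
foot 665 [521.2  68. ] [24.5 24.4] 69.6 z [57.1 58.2 59.2]
tower 453 [513.4  47.5] [21.6 24. ] 69.7 z [108.9 110.1 110.9]
knob 25788 [515.  53.] [32.7 89.9] 69.1 z [241.5 295.5 311.2]
block 1408 [513.2  47. ] [55.9 56.3] 68.8 z [45.2 46.2 47.1]
9.2333 19.0
```

View pics/w3.png

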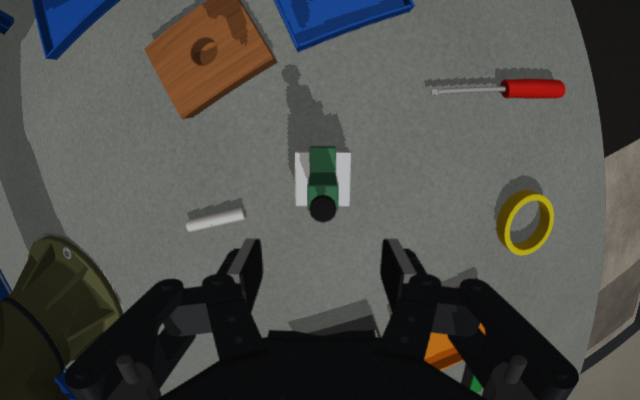

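The gauge stands centred and flat on the block at (322,180). The now-empty well shows at (204,51). Next is the press.

Run:
```python
from h import *
B=[513.1,47.3]
bot.move_gripper(0)
bot.servo_line([*B,168],speed=100); bot.dwell(.2)
print(bot.read_state()['ft_force'])
hit=bot.servo_line([*B,132],speed=18,until_force=11); s=bot.read_state(); print('hit',hit,np.round(s['ee_pos'],2),np.round(s['ft_force'],1))
bot.dwell(.3); s=bot.read_state(); print(np.round(s['ee_pos'],2),np.round(s['ft_force'],1),'reading',46+96+19-s['ee_pos'][2])
bot.servo_line([*B,235],speed=120); bot.move_gripper(85)
im,P=wcloud(); cv2.imwrite('pics/w4.png',im[100:300,200:440].repeat(3,0).repeat(3,1)); z=P[...,2]; near=np.hypot(P[...,0]-B[0],P[...,1]-B[1])<45
I=im.astype(int); g=(I[...,1]>I[...,2]*1.3)&(I[...,1]>I[...,0]*1.1)
mrect('tower',P,near&g&(abs(z-110)<5)); mrect('knob',P,near&~g&(z>116)&(z<145)); mrect('block',P,near&(abs(z-46)<4))
rr=np.hypot(P[...,0]-443,P[...,1]-223)<28; mrect('well',P,rr&(z<25)); print('t',bot.read_state()['clock'])
```

```text
[0.56940128 0.38894287 0.60653385]
hit True [513.5   47.31 144.1 ] [-0.1 -0.9  5.9]
[513.42  47.33 144.08] [-0.6 -0.1  5.6] reading 16.918777944843555
tower 339 [513.   47.1] [22.1 24.6] 69.9 z [108.8 110.2 111.2]
knob 401 [513.3  47.5] [18.4 16.7] 69.6 z [124.5 125.3 126.2]
block 1360 [514.4  49.8] [62.4 56.6] 69.2 z [45.3 46.3 47.1]
well 473 [441.6 227.8] [28.4 21.5] 12.3 z [ 3.6  5.1 20.6]
t 14.125
```

View pics/w4.png

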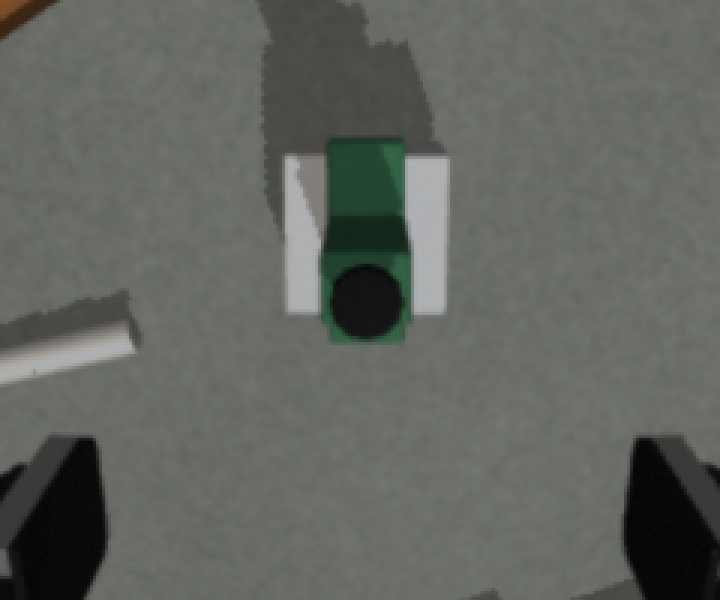

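The knob now sits low over the tower, reading about 16.8 mm. The steady force was only about 6 N, so I'll press again harder to be sure the rod has bottomed.

Run:
```python
from h import *
B=[513.1,47.3]
bot.move_gripper(0)
bot.servo_line([*B,152],speed=120); bot.dwell(.2)
hit=bot.servo_line([*B,133],speed=12,until_force=14); s=bot.read_state(); print('hit',hit,np.round(s['ee_pos'],2),np.round(s['ft_force'],1))
z=s['ee_pos'][2]
for k in range(12):
    if s['ft_force'][2]>12: break
    z-=0.3; bot.servo_line([*B,z],speed=10); s=bot.read_state(); print(round(z,2),np.round(s['ee_pos'][2],2),round(s['ft_force'][2],1))
bot.dwell(.3); s=bot.read_state(); print(np.round(s['ee_pos'],2),np.round(s['ft_force'],1))
bot.servo_line([*B,235],speed=120); bot.move_gripper(70)
im,P=wcloud(); z=P[...,2]; near=np.hypot(P[...,0]-B[0],P[...,1]-B[1])<45
I=im.astype(int); g=(I[...,1]>I[...,2]*1.3)&(I[...,1]>I[...,0]*1.1)
mrect('tower',P,near&g&(abs(z-110)<5)); mrect('knob',P,near&~g&(z>116)&(z<145)); print('t',bot.read_state()['clock'])
c=bot.read_camera('scene'); cv2.imwrite('pics/s2.png',cv2.resize(c['image'][150:230,290:420],None,fx=6,fy=6,interpolation=cv2.INTER_CUBIC))
```

```text
hit True [513.62  47.31 144.1 ] [-0.5  0.1  5.1]
143.8 144.11 4.5
143.5 144.05 7.1
143.2 144.01 10.3
142.9 143.97 12.1
[513.81  47.28 144.  ] [-1.1  0.5 11.5]
tower 349 [513.   47.1] [22.  24.6] 70.0 z [108.6 110.2 111.2]
knob 401 [513.2  47.2] [18.6 16.7] 68.2 z [124.6 125.4 126.2]
t 19.7083
```

View pics/s2.png

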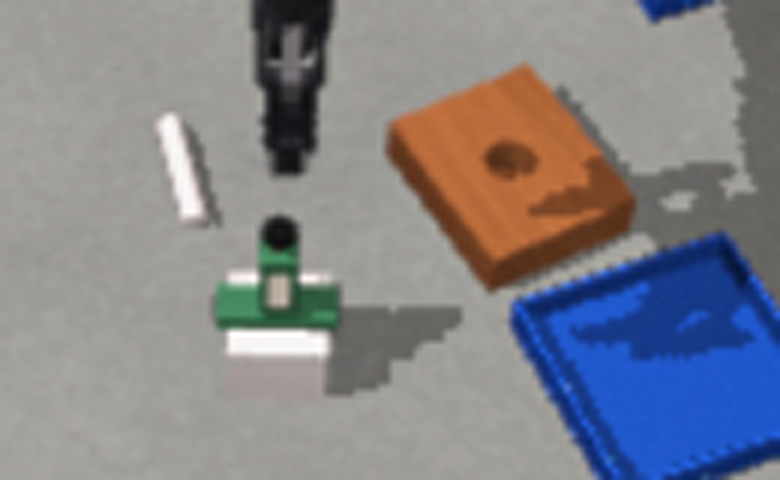

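The rod is firmly bottomed: the reading held at about 16.8–17 mm under 12 N, with the knob nearly on the tower at (280,235). That is over 16 mm, so the block goes in the blue tray. Gauge back to the rest first.

Run:
```python
from h import *
B=[513.1,47.2]; q=down(np.radians(34.3)); H=[443.2,223]
bot.servo_line([*B,100.3],speed=120)
bot.move_gripper(15,50); bot.servo_line([*B,170],speed=100)
s=bot.read_state(); print(s['grip_width'],s['grip_force'])
bot.move_to([*H,150],q); bot.dwell(.2)
bot.servo_line([*H,96],speed=70)
hit=bot.servo_line([*H,83],speed=15,until_force=5); s=bot.read_state(); print('hit',hit,np.round(s['ee_pos'],2),np.round(s['ft_force'],1))
bot.move_gripper(70); bot.dwell(.2)
bot.servo_line([*H,230],speed=130)
im,P=wcloud(); z=P[...,2]; near=np.hypot(P[...,0]-443,P[...,1]-223)<60
I=im.astype(int); g=(I[...,1]>I[...,2]*1.3)&(I[...,1]>I[...,0]*1.1)
mrect('foot',P,near&g&(abs(z-44)<5)); mrect('tower',P,near&g&(abs(z-96)<5)); mrect('knob',P,near&~g&(z>104)&(z<125)); mrect('rest',P,(np.hypot(P[...,0]-440,P[...,1]-224)<90)&(abs(z-32)<4))
mrect('block',P,(np.hypot(P[...,0]-511,P[...,1]-47)<50)&(abs(z-46)<4)); print('t',bot.read_state()['clock'])
```

```text
25.38215655625153 53.31045627593994
hit True [443.2  222.99  86.48] [-1.9 -1.   6.5]
foot 681 [442.4 223.3] [69.  24.2] 34.8 z [43.1 44.1 45.1]
tower 317 [442.5 223.5] [22.6 24.3] 34.4 z [93.  95.9 96.8]
knob 380 [443.  223.5] [17.6 17.2] 35.7 z [110.5 111.4 112.2]
rest 8349 [443.9 222.8] [121.6 101.4] 8.2 z [31.3 32.3 33.2]
block 1789 [513.1  47.3] [57.8 57.4] 69.6 z [45.1 46.2 47.1]
t 27.05
```

Run:
```python
from h import *
B=[513.1,47.3]; T=[602,257]; q=down(np.radians(69.1)); qt=down(np.radians(92.2))
bot.move_gripper(80); bot.move_to([*B,150],q); bot.dwell(.2)
bot.servo_line([*B,28],speed=100,until_force=10)
bot.move_gripper(40,60); s=bot.read_state(); print(s['grip_width'],s['grip_force'],np.round(s['ee_pos'],1))
z0=s['ee_pos'][2]
bot.servo_line([*B,170],speed=110)
bot.move_to([*T,170],qt); bot.dwell(.2); s=bot.read_state(); print(s['grip_width'],s['grip_force'])
bot.servo_line([*T,z0+14],speed=90)
hit=bot.servo_line([*T,z0],speed=15,until_force=6); s=bot.read_state(); print('hit',hit,z0,np.round(s['ee_pos'],2),np.round(s['ft_force'],1))
bot.move_gripper(70); bot.dwell(.2)
bot.servo_line([*T,230],speed=130)
im,P=wcloud(); cv2.imwrite('pics/w5.png',im); z=P[...,2]
mrect('block',P,(np.hypot(P[...,0]-602,P[...,1]-257)<50)&(abs(z-50)<4)); print('t',bot.read_state()['clock'])
```

```text
55.37934268320293 64.77319836616516 [513.4  47.3  28.6]
55.452646168012414 63.877151012420654
hit True 28.621924232519845 [601.98 256.95  32.69] [-1.2 -0.2  5.7]
block 2743 [602.5 256.9] [56.1 55.7] 2.0 z [49.2 50.2 51.1]
t 37.1667
```

View pics/w5.png

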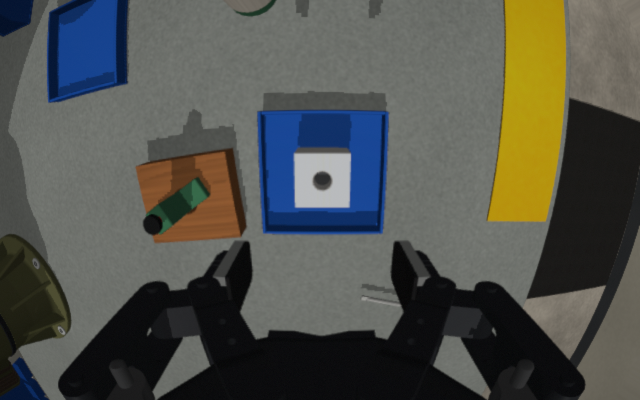

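The block sits flat and bore-up in the far blue tray at (322,180). The gauge stands on its rest at (180,205).

```bash
python3 -c "
from rig import bot
print(bot.finish_job())"
```

```text
the job is handed in; nothing more can be done
None
```

The job is handed in, but no verdict came back: the bore is about 16 mm deep (rod read about 17 mm), so the block stands bore-up in the far blue tray, and the gauge is upright on its rest with the rod left as it stopped.

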